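# Set out the laundry shelf

### The arm

A 6-joint arm with a two-finger parallel gripper is mounted at the origin on the work surface. World frame = base frame: x ahead of the robot, y to its left, z up, the work surface at z = 0. Lengths are in mm, angles in degrees, forces in N, time in s.
With the tool pointing down it reaches from about 225 to 875 mm from the base axis. Payload 3.4 kg.
Tool frame: the origin (TCP) lies at the very end of the fingers, on their centre line; the grasp point (between the pads) lies 19 mm behind it (ctrl.tcp_to_grasp is the x of the grasp point in the tool frame, in mm); x points along the fingers, z is the direction in which the jaws open and shut, and the axes are right-handed (so a half turn about x gives the same grasp; the last joint's range is limited). The gripper opens to 85 mm and grips with 20 to 120 N. Pads are 22 mm wide; open, the fingers measure 114 mm over their backs; the gripper's body (76 mm by 85 mm) begins 54 mm behind the grasp point. The pads swing forward as they close: fully open they stand 13 mm farther back than shut.
Start: joints at [56.837, 15.808, 86.224, -0, 77.962, -6.933], TCP at [254.157, 515.817, 231.328] pointing down, gripper open.
Joint ranges: [-165.64, 165.64], [-43.16, 119.46], [12.63, 154.43], [-67.54, 247.53], [6.08, 155.33], [-154.97, 154.97]. Speed limits (degrees/s): [147.25, 147.25, 180, 180, 180, 180].

### API

Orientations are given as [roll, pitch, yaw] about the fixed x, y, z axes, in that order (R = Rz(yaw) Ry(pitch) Rx(roll)).
In Python, from rig import ctrl gives the robot as it stands.
- The arm moves only by the shell command python3 -m jog 'ROWS'. ROWS is JSON, one flat list of numbers, 5 for each row, row after row: the shift along the tool's x, y, z in m, then the turn about the tool's x in rad, then the opening, from 0 (shut) to 1 (fully open). A call has 1 to 12 rows; each row shifts and turns the commanded pose from where the row before left it, along the tool's axes as they then stand; what a row does not reach is not made up. A row lasts 1/8 s, in which the tool goes at most 62.5 mm and 10.7 degrees, less where a joint would pass 70% of its speed; a pose out of reach is approached as far as the arm can. A call is refused whole if a number of a shift passes 0.0625 or a number of a turn 0.188, either way. A call with a gripper value outside its range is refused whole. The fingers move at their own pace and stop on an object; the grip force is fixed at half the most. Time passes only in rows, so rows that do not move let the fingers close. It gives the time, the measured TCP pose, the force and the opening at its end, in the units of the state.
- ctrl.read_state(): the state, without advancing time (a new reading comes with each control period).
- ctrl.grab_frame(name): name is "scene" or "top" or "wrist"; returns the picture (420x560x3 uint8, blue, green, red); there is no depth.
- ctrl.camera_model(name): a dict with "fovy" (degrees; the focal length in pixels is half the picture's height over the tangent of half this angle, whatever the lens; pixels are square), "cx", "cy" (the principal point, pixels), "k1" (the pictures are not rectified: a ray, as slopes to the right and down, at radius r is drawn at 1 + k1 r^2 times it, then the intrinsics apply), "eye" and "attitude" of the camera in the world. Camera axes: x right, y up, looking along -z (the intrinsics and any distortion apply to the point x, -y, -z); pixel columns grow to the right and rows downward; lengths in mm; the calibration is good to about 2 mm. A picture is of the moment at which its call begins: read the wrist's pose just before it. camera_model takes no time and is no camera call; for the wrist camera it gives the pose at the moment of the call.
- ctrl.sign_off(): hands the job in, once; it reports no verdict.
Trained networks look in the newest picture that a camera, given by its name, has taken for a name from the list of things; names that differ only in an ending like _2 or _b are one class to them, and where a whole thing is asked for, a point or a joint stands for the part that bears it (a point fixed in the world has none). Each returns a list of dicts, best first, with "p" (0 to 1); they miss things now and then, are a little off and sometimes report something else, mostly with a low value. They report only what shows in the picture. A call takes as long as a camera call. They do not tell look-alikes from the thing itself.
- ctrl.boxes_of(camera, target): "uv" ([column, row] in pixels, amid what is visible of it).
The state is a dict: "clock": time; "joints": joint angles; "qd": joint speeds; "effort": joint torques, N m; "tcp_pos": TCP position; "ee_rot": TCP orientation; "ft_force": force on the tool from outside, world axes, zero at the start; "moment": the same for the moment, N m; "width": finger opening in mm.
Only numpy, scipy, OpenCV 4.12 (cv2) and the standard library are available. Lean on these libraries where they do the work, as an engineer would, in place of code of your own. Each camera call takes 0.05 s, during which the arm holds its last target.

### The job

Set out the low glass shelf, left and right being as seen from the robot: the large tin stands straight behind the clip, midway between the shelf's front and back edges, with the small tin on top of it in the centre, and the turquoise bottle stands to the left of the large tin, in line with it along the shelf and with 16 cm between their centres. Lay the white brush flat on the shelf midway between the bottle and the large tin, pointing straight front to back (either way round) and centred on the same line. Leave the scoop, the soap dish and the peg pot where they are, and do not knock anything over.

Things in the scene. Friction and masses are not known exactly. Their poses are not given: they have to be found in the camera images.
- tin: the large tin to be placed: plain aluminium, upright round, screw-top lid (a grooved band around its top), 62 mm diameter, 50 mm high, flat top, 0.11 to 0.23 kg. Starts on the worktop. Origin: centre of its underside, z up.
- small_tin: the small tin to be placed: looks like the large one but 42 mm diameter, 36 mm high, 0.04 to 0.09 kg. Starts on the worktop. Origin: centre of its underside, z up.
- bottle: closed turquoise bottle to be placed: upright round, 56 mm diameter up to 98 mm, sloping shoulder to 118 mm, then a white cap, 32 mm diameter, from 118 mm to the top at 150 mm; 0.2 to 0.4 kg. The cap is fast and can be gripped. Starts on the worktop. Origin: centre of its underside, z up.
- brush: white silicone brush to be placed, lying flat, bristle stubs up: 110 mm long along its x, 18 mm thick (stubs to 22 mm on the head). Handle 20 mm wide from x = -55 to +19 mm, wider head 32 mm wide from x = +19 to +55 mm; 50 g. Starts on the worktop at any yaw. Origin: on its underside at the middle of its length; x along it towards the head, z up.
- shelf: low glass shelf fixed on the worktop on four chrome pins, greenish clear glass 150 mm deep (its x) and 460 mm long (its y), 8 mm thick, its top 40 mm above the worktop. It stands at a different place and up to 6 degrees askew each time. Origin: on the worktop under its centre; x points from its front edge (towards the robot) to its back edge, y to the left along its length, z up. Flat chrome pin heads (16 mm wide, 1 mm high) show at the four corners.
- clip: small dark steel spring clip, 30 mm wide, fixed on the front edge of the shelf (the edge nearest the robot), at a different place along that edge each time; it reaches 15 mm in over the glass, 18 mm out from the edge, and stands up to 10 mm above the glass. Origin: on the front edge of the glass at the clip's middle, level with the glass top (75 mm in front of the shelf's middle line); axes parallel to the shelf's.
- scoop: bystander, to be left alone: black plastic measuring scoop lying on the worktop, about 107 mm long along its x, 46 mm wide, 26 mm high. Origin: on its underside about the middle of its length.
- soap: bystander, to be left alone: white ceramic dish 105 x 72 mm with a bar of soap, 33 mm high. Origin: centre of its underside.
- peg_pot: bystander, to be left alone: terracotta pot of clothes pegs, 68 mm diameter, 105 mm high with the pegs. Origin: centre of its underside.
There are look-alikes about, which are no part of the job. What is shaped like the tin but yellow is not meant. Leave any yellow look-alike of the small_tin alone.

How it is judged:
By the outcome, as a careful person would: the job done as asked, in the order asked, and still so for the second after the job is handed in, with the robot touching nothing.
It also fails if it takes over 112 s, if anything falls off the work surface, if the arm or the gripper's body presses on something with over 40 N, if the wrist force passes 120 N, or if a joint passes its speed limit or range.

## Working session

There is one attempt and no reset: what is moved stays moved. The work goes in short steps, Python scripts to look and compute and a shell command to move; the robot and the scene stay as the last step left them, time stands still between calls to the robot, and variables do not carry over. Pictures are saved under pics/ and viewed, and the job is handed in when it is done.

```bash
ls; mkdir -p pics; python3 - <<'E'
from rig import ctrl
import cv2
print(ctrl.read_state())
for n in ("scene","top","wrist"):
    print(n,ctrl.camera_model(n))
    cv2.imwrite(f"pics/a_{n}.png",ctrl.grab_frame(n))
print(ctrl.tcp_to_grasp)
E
```

```text
pics
{'clock': 0.0, 'joints': array([ 5.68362242e+01,  1.58483608e+01,  8.62969112e+01,  1.49341225e-03,
        7.79636597e+01, -6.93386906e+00]), 'qd': array([-0.02829677,  0.07793353,  0.0958964 ,  0.05634604, -0.02784036,
        0.04947234]), 'effort': array([ 9.86648556e-04, -4.16760814e+01, -2.45800692e+01, -1.18270427e-04,
        1.10330171e-02, -1.03466351e-05]), 'tcp_pos': array([253.83762496, 515.32326393, 230.42062421]), 'ee_rot': array([ 172.29825467,   89.89105853, -123.9319649 ]), 'ft_force': array([-0.34023478,  0.79556031,  0.53252087]), 'moment': array([-0.07748827, -0.03565544, -0.0345678 ]), 'width': 85.0946011825246}
scene {'fovy': 44.3528418215203, 'cx': 283.4339388987456, 'cy': 207.73352204641563, 'k1': -0.07161358980432651, 'eye': array([998.23105046, 937.76705726, 924.00712644]), 'attitude': array([ 51.08900702,   0.68972036, 152.00748532])}
top {'fovy': 48.665274837780665, 'cx': 281.07245099654597, 'cy': 208.92995642505196, 'k1': -0.0949623560272395, 'eye': array([ 360.57650128,  -18.20174734, 1042.95464114]), 'attitude': array([  7.96314556,   0.83168052, -91.3273649 ])}
wrist {'fovy': 64.38619086766865, 'cx': 275.56960278031926, 'cy': 212.17028976584572, 'k1': -0.07783456083031115, 'eye': array([181.48559098, 552.08760833, 375.10741094]), 'attitude': array([-18.2371671 ,   0.12123277,  63.80966126])}
-18.700000000000003
```

View pics/a_scene.png

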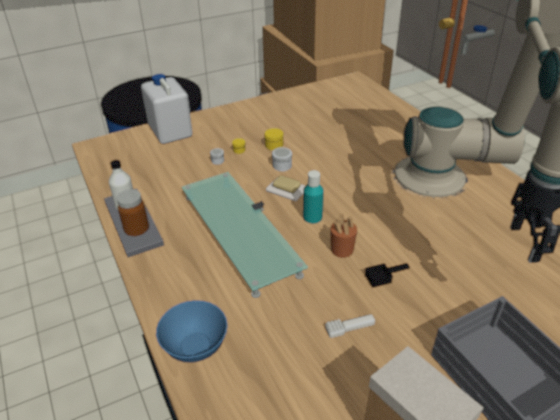

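View pics/a_top.png

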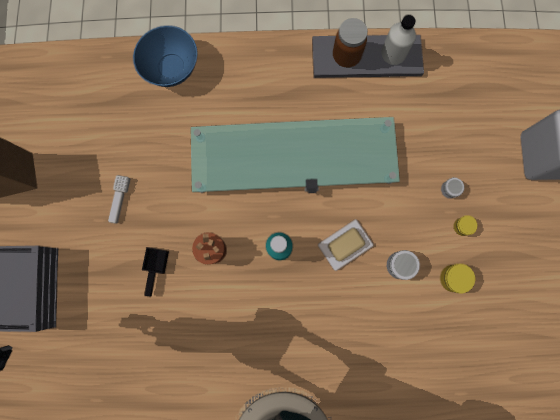

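View pics/a_wrist.png

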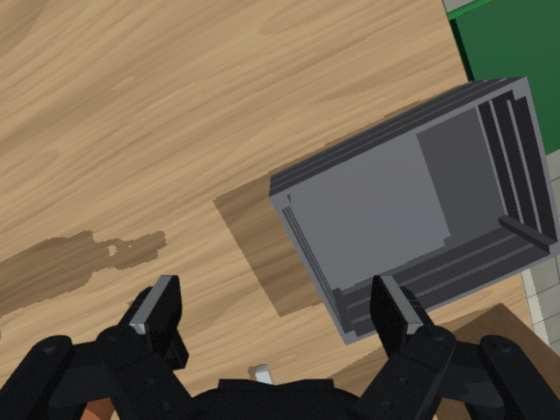

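Top picture: candidates are the grey large tin (404,265) against the yellow one (460,278), and the grey small tin (454,187) against the yellow one (467,226). The turquoise bottle is at (279,245), against the white and brown bottles at the back (350-400,42). The brush is at (119,198) and the clip at (312,186). By the description I choose the grey tins and the turquoise bottle.

```bash
cat > h.py <<'E'
from rig import ctrl
import cv2, numpy as np
from scipy.spatial.transform import Rotation as Rn
def cam(n,m=None):
    m=m or ctrl.camera_model(n); f=210/np.tan(np.radians(m['fovy']/2))
    K=np.array([[f,0,m['cx']],[0,f,m['cy']],[0,0,1.]]); D=np.array([m['k1'],0,0,0,0.])
    R=Rn.from_euler('xyz',m['attitude'],degrees=True).as_matrix()
    return K,D,R,np.array(m['eye'])
def back(c,uv,z):
    K,D,R,e=c
    p=cv2.undistortPoints(np.array(uv,float).reshape(-1,1,2),K,D).reshape(-1,2)
    d=np.c_[p[:,0],-p[:,1],-np.ones(len(p))]@R.T
    return e+d*((z-e[2])/d[:,2])[:,None]
def proj(c,P):
    K,D,R,e=c
    q=(np.atleast_2d(P)-e)@R; q=q*[1,-1,-1]
    return cv2.projectPoints(q.reshape(-1,1,3),np.zeros(3),np.zeros(3),K,D)[0].reshape(-1,2)
E
python3 - <<'E'
from h import *
for n in ("top","scene"):
    ctrl.grab_frame(n); c=cam(n)
    for t,z in (("tin",50),("small_tin",36),("bottle",100),("brush",18),("clip",45),("peg_pot",60),("soap",25),("scoop",15),("shelf",40)):
        r=ctrl.boxes_of(n,t)
        print(n,t,[(round(x['p'],2),np.round(x['uv']).tolist(),back(c,x['uv'],z)[0,:2].round().tolist()) for x in r[:4]])
im=cv2.imread('pics/a_top.png')
a=cv2.resize(im[100:300,180:405],None,fx=3.5,fy=3,interpolation=cv2.INTER_CUBIC)
cv2.imwrite('pics/b1.png',cv2.resize(im[110:210,180:405],None,fx=3.5,fy=3.5,interpolation=cv2.INTER_CUBIC))
b=[cv2.resize(im[y-50:y+50,x-50:x+50],(390,290)) for x,y in ((404,255),(454,207),(279,245),(119,198))]
b=[cv2.resize(im[y-35:y+35,x-48:x+48],(390,285),interpolation=cv2.INTER_CUBIC) for x,y in ((420,262),(458,205),(279,245),(119,198))]
cv2.imwrite('pics/b2.png',np.vstack([np.hstack(b[:2]),np.hstack(b[2:])]))
E
```

```text
top tin [(0.65, [460.0, 280.0], [337.0, -385.0]), (0.64, [346.0, 248.0], [413.0, -144.0]), (0.55, [404.0, 266.0], [371.0, -265.0])]
top small_tin [(0.87, [466.0, 226.0], [454.0, -412.0]), (0.79, [456.0, 191.0], [532.0, -395.0]), (0.68, [313.0, 183.0], [558.0, -79.0])]
top bottle [(0.68, [295.0, 155.0], [606.0, -39.0]), (0.56, [278.0, 247.0], [415.0, 1.0])]
top brush [(0.75, [114.0, 199.0], [537.0, 373.0])]
top clip [(0.5, [312.0, 186.0], [549.0, -76.0])]
top peg_pot [(0.78, [213.0, 248.0], [419.0, 140.0])]
top soap [(0.84, [349.0, 248.0], [414.0, -154.0])]
top scoop [(0.95, [151.0, 263.0], [391.0, 285.0])]
top shelf [(0.58, [343.0, 244.0], [421.0, -138.0]), (0.57, [296.0, 156.0], [618.0, -42.0])]
scene tin [(0.84, [271.0, 140.0], [372.0, -351.0]), (0.81, [282.0, 159.0], [392.0, -237.0])]
scene small_tin [(0.62, [242.0, 146.0], [460.0, -382.0]), (0.51, [218.0, 156.0], [551.0, -365.0]), (0.21, [245.0, 235.0], [631.0, 14.0])]
scene bottle [(0.82, [314.0, 200.0], [443.0, 41.0])]
scene brush [(0.85, [348.0, 322.0], [545.0, 364.0])]
scene clip []
scene peg_pot [(0.83, [342.0, 235.0], [427.0, 153.0])]
scene soap [(0.95, [286.0, 188.0], [437.0, -127.0])]
scene scoop [(0.73, [382.0, 272.0], [386.0, 275.0])]
scene shelf [(0.87, [242.0, 237.0], [642.0, 18.0])]
```

View pics/b1.png

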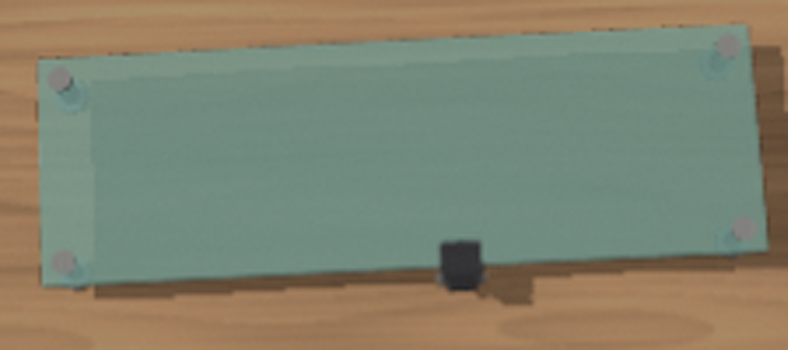

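View pics/b2.png

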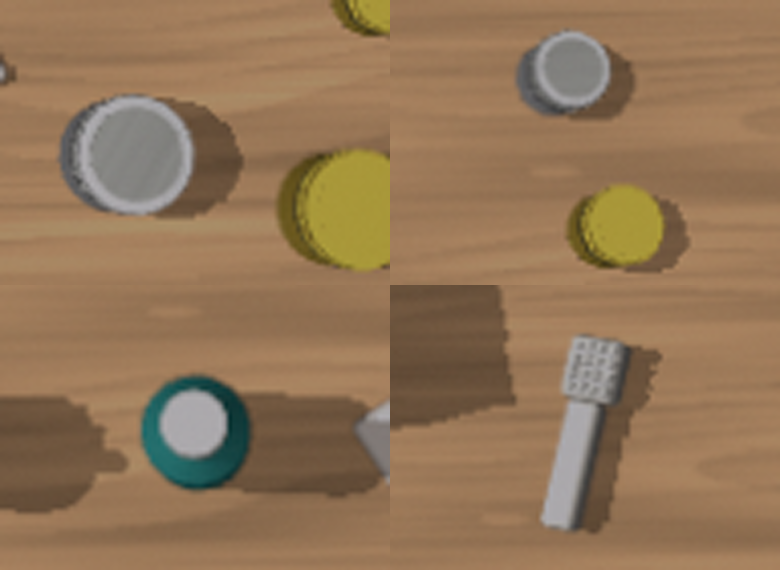

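```bash
python3 - <<'E'
from h import *
c=cam('top')
b1=lambda p:np.array(p)/3.5+[180,110]-0.36
S=back(c,b1([(38,59),(748,26),(767,250),(44,285)]),40)
P=back(c,b1([(60,79),(727,46),(742,229),(63,263)]),41)
print(S.round(1),P.round(1)); print([np.linalg.norm(S[i]-S[(i+1)%4]).round(1) for i in range(4)])
print(S.mean(0),P.mean(0))
for Q in(S,P):
  print('yaw', np.degrees([np.arctan2(-(Q[0]-Q[1])[0],(Q[0]-Q[1])[1]),np.arctan2(-(Q[3]-Q[2])[0],(Q[3]-Q[2])[1])]))
print('clip',back(c,b1([(440,241),(482,241)]),50).round(1),back(c,b1([(461,267)]),40).round(1))
def t(p,o): return (np.array(o)+np.array(p)/np.array([4.0625,4.071])-.38)
print('tin',back(c,t((136,155),(372,227)),50).round(1))
print('edges',back(c,[t((79,155),(372,227)),t((193,155),(372,227))],50).round(1))
print('small',back(c,t((181,70),(410,170)),36).round(1))
print('bottle',back(c,t((194,139),(231,210)),150).round(1))
br=back(c,[t((171,238),(71,163)),t((208,55),(71,163))],18); print('brush',br.round(1),np.linalg.norm(br[0]-br[1]),br.mean(0))
# joint scene check
sc=cam('scene'); im=cv2.imread('pics/a_scene.png')
cv2.imwrite('pics/c1.png',cv2.resize(im[120:240,170:340],None,fx=4.5,fy=4.5,interpolation=cv2.INTER_CUBIC))
for nm,p in (('tin',[371,-267,50]),('small',[540,-391,36]),):
  print(nm,proj(sc,p))
E
```

```text
[[ 694.3  193.3   40. ]
 [ 704.1 -265.1   40. ]
 [ 556.7 -267.9   40. ]
 [ 545.9  188.3   40. ]] [[ 680.1  178.6   41. ]
 [ 690.6 -250.4   41. ]
 [ 570.3 -252.6   41. ]
 [ 559.5  176.    41. ]]
[np.float64(458.5), np.float64(147.4), np.float64(456.3), np.float64(148.5)]
[625.24303454 -37.8621388   40.        ] [625.11626255 -37.06935296  41.        ]
yaw [1.22253367 1.35079439]
yaw [1.40154874 1.44578373]
clip [[565.4 -61.5  50. ]
 [564.7 -87.6  50. ]] [[550.5 -74.5  40. ]]
tin [[ 373.1 -268.7   50. ]]
edges [[ 374.  -238.5   50. ]
 [ 372.2 -299.    50. ]]
small [[ 541.7 -392.7   36. ]]
bottle [[418.3  -1.4 150. ]]
brush [[486.1 374.7  18. ]
 [589.3 356.2  18. ]] 104.80674460038644 [537.70901135 365.4681091   18.        ]
tin [[283.08373808 152.2886203 ]]
small [[218.10642644 151.57932306]]
```

View pics/c1.png

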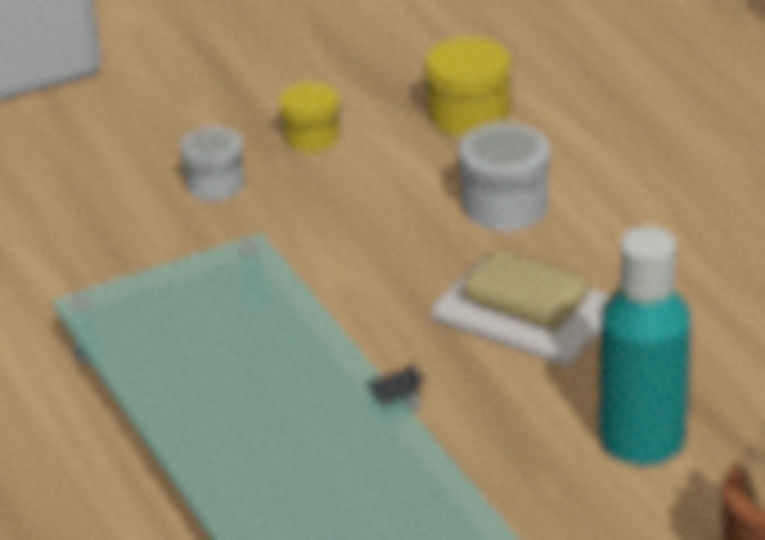

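The close crops confirm the choice. The grey large tin is at about (373,-269) and the grey small tin at about (542,-393), and the yellow look-alikes are clearly separate. The shelf centre is at about (625,-37.5), yaw +1.35°. The clip is at y ≈ -74.5.

```bash
cat > go.py <<'E'
# how far to a target: python3 go.py x y z [jawdir deg]
import sys
from h import *
s=ctrl.read_state()
R=Rn.from_euler('xyz',s['ee_rot'],degrees=True).as_matrix()
p=s['tcp_pos']; print('t',round(s['clock'],2),'tcp',p.round(1),'w',round(s['width'],1),'F',s['ft_force'].round(1),'j',s['joints'].round(0))
jd=np.degrees(np.arctan2(R[1,2],R[0,2])); print('toolx',R[:,0].round(3),'y',R[:,1].round(3),'z',R[:,2].round(3),'jawdir',jd.round(2))
if len(sys.argv)>3:
    a=list(map(float,sys.argv[1:])); d=np.array(a[:3])-p
    print('shift tool m',(R.T@d/1000).round(4))
    if len(a)>3:
        e=(a[3]-jd+90)%180-90
        print('jaw err deg',round(e,2),'turn about tool x rad',round(np.radians(-e),4))
        # shift after turning
        R2=R@Rn.from_euler('x',-e,degrees=True).as_matrix(); print('shift after turn',(R2.T@d/1000).round(4))
E
python3 go.py 373 -268.7 150 91.35
```

```text
t 1.15 tcp [254.2 515.8 231.3] w 85.5 F [-0.2 -0.4  0.8] j [57. 16. 86. -0. 78. -7.]
toolx [ 0.  0. -1.] y [-0.897  0.442 -0.   ] z [0.442 0.897 0.   ] jawdir 63.77
shift tool m [ 0.0813 -0.4533 -0.6512]
jaw err deg 27.58 turn about tool x rad -0.4813
shift after turn [ 0.0813 -0.1003 -0.7871]
```

```bash
python3 -m jog '[0,0,0,-0.1604,1, 0,0,0,-0.1604,1, 0,0,0,-0.1604,1, 0,0,-0.05,0,1, 0,0,-0.05,0,1, 0,0,-0.05,0,1, 0,0,-0.05,0,1, 0,0,-0.05,0,1, 0,0,-0.05,0,1, 0,0,-0.05,0,1, 0,0,-0.05,0,1, 0,0,-0.05,0,1]'; python3 go.py 373 -268.7 150 91.35
```

```text
clock: 2.65
tcp_pos: [264.6, 64.6, 231.7]
ee_rot: [-95.6, 89.9, -4.2]
ft_force: [1.4, -0.0, 0.6]
width: 85.2
t 2.65 tcp [264.6  64.6 231.7] w 85.2 F [ 1.4 -0.   0.6] j [ -1. -12. 116.  -0.  77. -92.]
toolx [ 0.002 -0.    -1.   ] y [-1.    -0.024 -0.002] z [-0.024  1.    -0.   ] jawdir 91.4
shift tool m [ 0.0819 -0.1001 -0.3358]
jaw err deg -0.05 turn about tool x rad 0.0009
shift after turn [ 0.0819 -0.1004 -0.3357]
```

```bash
python3 -m jog '[0,-0.0125,-0.042,0,1, 0,-0.0125,-0.042,0,1, 0,-0.0125,-0.042,0,1, 0,-0.0125,-0.042,0,1, 0,-0.0125,-0.042,0,1, 0,-0.0125,-0.042,0,1, 0.03,-0.0125,-0.042,0,1, 0.04,-0.0125,-0.042,0,1, 0,0,0,0,1, 0,0,0,0,1]'; python3 - <<'E'
from h import *
m=ctrl.camera_model('wrist'); im=ctrl.grab_frame('wrist'); cv2.imwrite('pics/d1.png',im)
c=cam('wrist',m); r=ctrl.boxes_of('wrist','tin'); print(r)
P=np.array([[373+31*np.cos(a),-268.7+31*np.sin(a),50] for a in np.linspace(0,6.28,60)])
cv2.polylines(im,[proj(c,P).round().astype(int)],True,(0,0,255),1); cv2.imwrite('pics/d2.png',im)
E
python3 go.py 373 -268.7 10 91.35
```

```text
clock: 3.9
tcp_pos: [372.2, -267.2, 161.3]
ee_rot: [24.9, 89.9, 116.2]
ft_force: [-0.3, 0.5, -0.1]
width: 85.6
[{'uv': [272.4, 206.3], 'p': 0.78}, {'uv': [128.8, 163.4], 'p': 0.77}]
t 4.0 tcp [ 372.6 -267.   162.3] w 85.6 F [-0.1 -1.1  0.6] j [ -44.    9.  106.    0.   65. -136.]
toolx [ 0.001 -0.001 -1.   ] y [-1.    -0.024 -0.001] z [-0.024  1.    -0.001] jawdir 91.38
shift tool m [ 0.1523 -0.0002 -0.0016]
jaw err deg -0.03 turn about tool x rad 0.0005
shift after turn [ 0.1523 -0.0002 -0.0016]
```

View pics/d2.png

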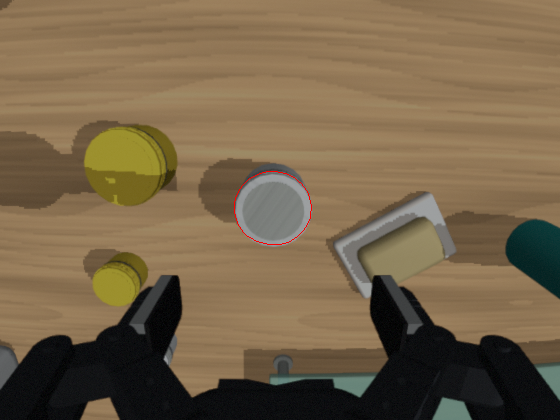

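Wrist picture: the silver tin is at (273,208) and fits my predicted circle to about 1 mm. The soap is at (400,245) and the yellow tin at (128,165), both clear of the fingers. Now I descend.

```bash
python3 -m jog '[0.04,0,-0.001,0,1, 0.04,0,0,0,1, 0.04,0,0,0,1, 0.02,0,0,0,1, 0.01,0,0,0,1, 0,0,0,0,1, 0,0,0,0,0, 0,0,0,0,0, 0,0,0,0,0, 0,0,0,0,0, 0,0,0,0,0, 0,0,0,0,0]'; python3 go.py 373 -268.7 110 91.35
```

```text
clock: 5.5
tcp_pos: [373.4, -269.3, 12.7]
ee_rot: [-131.4, 89.8, -40.1]
ft_force: [0.2, 1.0, 6.2]
width: 60.5
t 5.5 tcp [ 373.4 -269.3   12.7] w 60.5 F [0.2 1.  6.2] j [ -44.   20.  118.    0.   42. -136.]
toolx [ 0.002 -0.002 -1.   ] y [-1.    -0.023 -0.002] z [-0.023  1.    -0.002] jawdir 91.34
shift tool m [-0.0973  0.0002  0.0005]
jaw err deg 0.01 turn about tool x rad -0.0001
shift after turn [-0.0973  0.0002  0.0005]
```

```bash
python3 -m jog '[-0.03,0,0,0,0, -0.05,0,0,0,0, -0.04,0,0,0,0, 0,-0.0429,0.0318,0,0, 0,-0.0429,0.0318,0,0, 0,-0.0429,0.0318,0,0, 0,-0.0429,0.0318,0,0, 0,-0.0429,0.0318,0,0, 0,-0.0429,0.0318,0,0, 0,0,0,0,0, 0,0,0,0,0]'; python3 go.py 626 -72.7 53 91.35
python3 - <<'E'
from h import *
m=ctrl.camera_model('wrist'); im=ctrl.grab_frame('wrist'); cv2.imwrite('pics/e1.png',im)
cv2.imwrite('pics/e2.png',ctrl.grab_frame('top'))
c=cam('wrist',m)
sc=np.array([625.2,-37.5,0]);xh=np.array([np.cos(np.radians(1.35)),np.sin(np.radians(1.35)),0]);yh=np.array([-xh[1],xh[0],0])
Q=[sc+a*75*xh+b*230*yh+[0,0,40] for a,b in((-1,-1),(-1,1),(1,1),(1,-1))]
cv2.polylines(im,[proj(c,np.array([Q[0]+i*(Q[1]-Q[0])/40 for i in range(41)])).round().astype(int)],False,(0,0,255),1)
cl=sc-75*xh-35.2*yh+[0,0,40]
for k in (-15,15):
  cv2.polylines(im,[proj(c,np.array([cl+k*yh+[0,0,10]+15*xh,cl+k*yh+[0,0,10]-18*xh])).round().astype(int)],False,(0,255,0),1)
cv2.imwrite('pics/e3.png',im)
E
```

```text
clock: 6.88
tcp_pos: [624.7, -71.8, 131.2]
ee_rot: [98.0, 89.9, -170.6]
ft_force: [-0.0, 0.2, -1.0]
width: 60.5
t 6.88 tcp [624.7 -71.8 131.2] w 60.5 F [-0.   0.2 -1. ] j [ -13.   24.   88.   -0.   68. -104.]
toolx [-0.001 -0.    -1.   ] y [-1.    -0.024  0.001] z [-0.024  1.    -0.   ] jawdir 91.39
shift tool m [ 0.0782 -0.0014 -0.001 ]
jaw err deg -0.04 turn about tool x rad 0.0006
shift after turn [ 0.0782 -0.0014 -0.001 ]
```

View pics/e3.png

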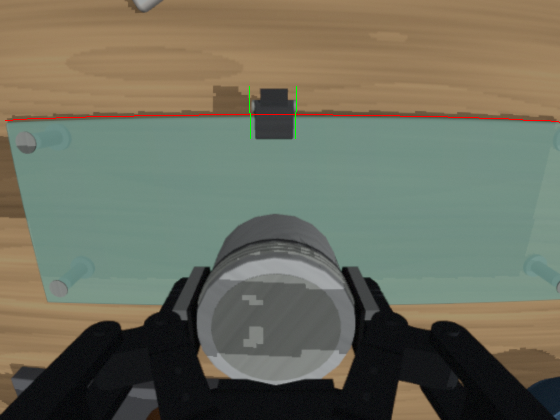

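View pics/e2.png

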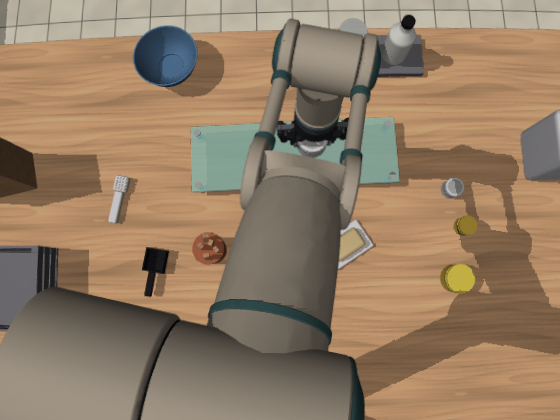

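Wrist picture: the tin is held, with its top centred near (277,320). The predicted front edge coincides with the real one at row 117, and the clip is at (274,114) within 1 px of the prediction. In the top view nothing else has moved.

```bash
python3 - <<'E'
from h import *
c=cam('wrist'); s=ctrl.read_state(); print(s['tcp_pos'])
print('shelf FR, BR',back(c,[(8,121),(47,303)],40).round(1))
print('clip',back(c,[(254,138),(295,138)],50).round(1))
z=s['tcp_pos'][2]-12.7+50
P=np.array([[624.7+31*np.cos(a),-71.8+31*np.sin(a),z] for a in np.linspace(0,6.28,60)])
im=cv2.imread('pics/e1.png'); cv2.polylines(im,[proj(c,P).round().astype(int)],True,(0,0,255),1)
P[:,2]-=50
cv2.polylines(im,[proj(c,P).round().astype(int)],True,(255,0,255),1)
cv2.imwrite('pics/f.png',cv2.resize(im[180:400,140:420],None,fx=2.7,fy=2.7))
cv2.imwrite('pics/f2.png',cv2.resize(im[80:160,200:340],None,fx=5,fy=5))
E
```

```text
[624.25174781 -72.49003676 131.3782213 ]
shelf FR, BR [[ 556.  -267.5   40. ]
 [ 708.1 -266.8   40. ]]
clip [[566.1 -87.4  50. ]
 [565.4 -60.   50. ]]
```

View pics/f.png

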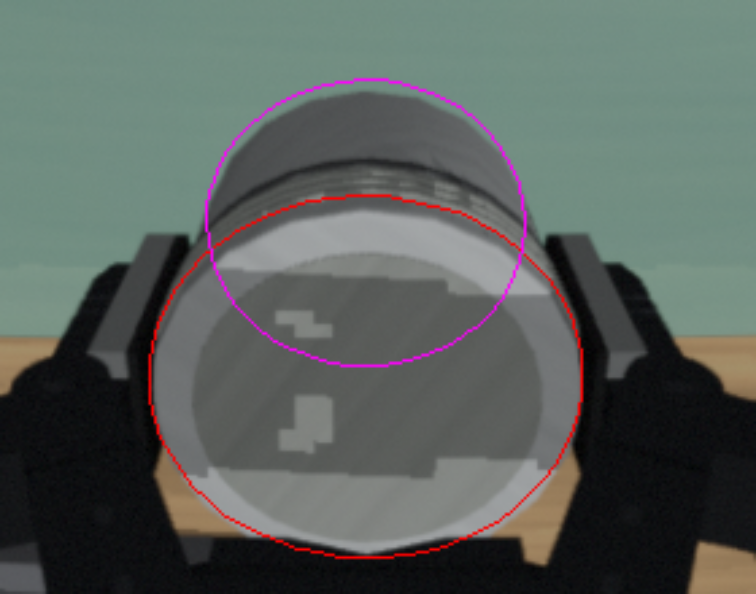

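View pics/f2.png

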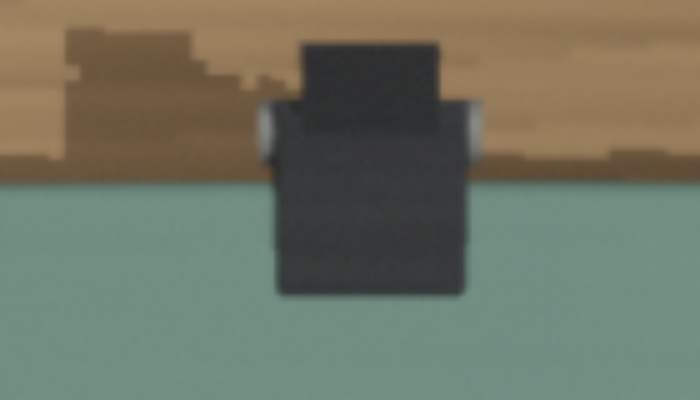

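```bash
python3 -m jog '[0.03,-0.002,0,0,0, 0.03,0,0,0,0, 0.01,0,0,0,0, 0.005,0,0,0,0, 0,0,0,0,0, 0,0,0,0,0]'; python3 go.py 626.5 -72.5 53 91.35
```

```text
clock: 7.72
tcp_pos: [628.2, -72.0, 57.4]
ee_rot: [-101.7, 89.9, -10.4]
ft_force: [-1.2, -0.1, -2.1]
width: 60.5
t 7.72 tcp [628.2 -72.   57.4] w 60.5 F [-1.2 -0.1 -2.1] j [ -13.   28.   93.    0.   59. -104.]
toolx [ 0.002 -0.    -1.   ] y [-1.    -0.023 -0.002] z [-0.023  1.    -0.   ] jawdir 91.34
shift tool m [ 0.0044  0.0017 -0.0004]
jaw err deg 0.01 turn about tool x rad -0.0002
shift after turn [ 0.0044  0.0017 -0.0004]
```

```bash
python3 -m jog '[0.003,0.001,0,0,0, 0.001,0,0,0,0, 0,0,0,0,0, 0,0,0,0,0]'; python3 go.py 626.5 -72.5 53 91.35
```

```text
clock: 8.22
tcp_pos: [626.3, -71.8, 52.8]
ee_rot: [-55.4, 90.0, 35.9]
ft_force: [-2.1, 1.1, 3.4]
width: 60.2
t 8.22 tcp [626.3 -71.8  52.8] w 60.2 F [-2.1  1.1  3.4] j [ -13.   28.   93.    0.   58. -104.]
toolx [ 0.  0. -1.] y [-1.    -0.023 -0.   ] z [-0.023  1.     0.   ] jawdir 91.34
shift tool m [-0.0002 -0.0002 -0.0007]
jaw err deg 0.01 turn about tool x rad -0.0001
shift after turn [-0.0002 -0.0002 -0.0007]
```

```bash
python3 -m jog '[0,0,0,0,1, 0,0,0,0,1, 0,0,0,0,1, 0,0,0,0,1, -0.03,0,0,0,1, -0.05,0,0,0,1, -0.05,0,0,0,1, 0,0,0,0,1]'; python3 - <<'E'
from h import *
m=ctrl.camera_model('wrist'); im=ctrl.grab_frame('wrist');c=cam('wrist',m)
P=np.array([[626.5+31*np.cos(a),-72.5+31*np.sin(a),90] for a in np.linspace(0,6.28,60)])
cv2.polylines(im,[proj(c,P).round().astype(int)],True,(0,0,255),1); cv2.imwrite('pics/g.png',im)
E
python3 go.py 541.7 -392.7 120 91.35
```

```text
clock: 9.22
tcp_pos: [629.4, -72.4, 187.4]
ee_rot: [-103.5, 89.4, -12.1]
ft_force: [0.3, -0.4, -1.0]
width: 85.5
t 9.28 tcp [627.7 -72.1 184.6] w 85.0 F [ 0.6  0.2 -0.5] j [ -13.   22.   83.    0.   74. -104.]
toolx [ 0.005 -0.001 -1.   ] y [-1.    -0.023 -0.005] z [-0.023  1.    -0.001] jawdir 91.34
shift tool m [ 0.0645  0.0938 -0.3184]
jaw err deg 0.01 turn about tool x rad -0.0001
shift after turn [ 0.0645  0.0938 -0.3184]
```

View pics/g.png

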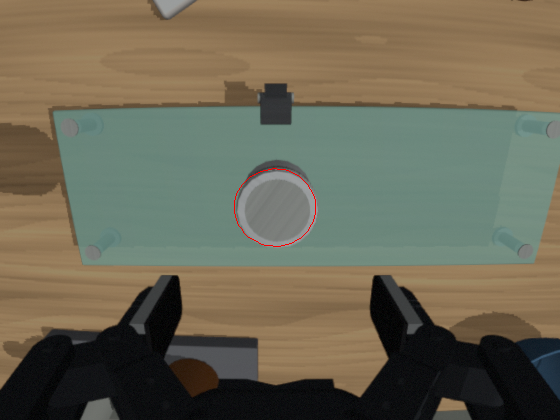

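Wrist picture: the tin stands on the shelf at (276,207), behind the clip at (276,105), and fits the prediction. A quick numeric check from the same image:

```bash
python3 - <<'E'
from h import *
c=cam('wrist'); im=cv2.imread('pics/g.png')
cv2.imwrite('pics/g2.png',cv2.resize(im[80:280,196:356],None,fx=3,fy=3,interpolation=cv2.INTER_CUBIC))
print('front/back',back(c,[(276,107),(276,265)],40).round(1),'tin',back(c,[(276.5,208)],90).round(1),'clip',back(c,[(261,123.5),(292,123.5)],50).round(1))
E
```

```text
front/back [[550.6 -72.8  40. ]
 [696.7 -69.3  40. ]] tin [[622.8 -70.7  90. ]] clip [[563.7 -84.7  50. ]
 [563.1 -59.5  50. ]]
```

View pics/g2.png

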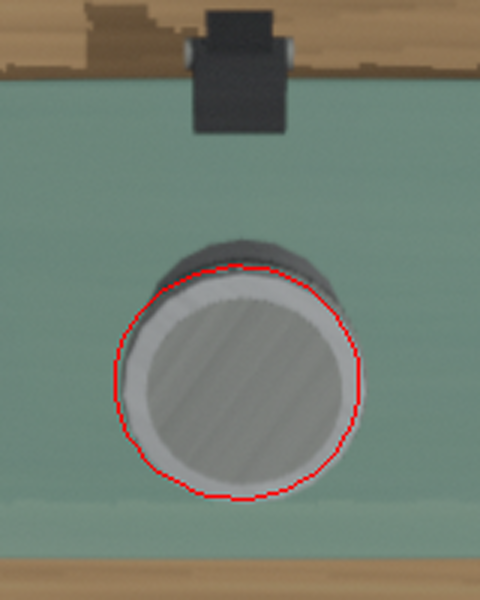

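The tin is within 1 mm of both the midline and the clip line. Next is the small tin.

```bash
python3 -m jog '[0,0.0117,-0.0398,0,1, 0,0.0117,-0.0398,0,1, 0,0.0117,-0.0398,0,1, 0,0.0117,-0.0398,0,1, 0,0.0117,-0.0398,0,1, 0,0.0117,-0.0398,0,1, 0.02,0.0117,-0.0398,0,1, 0.02,0.0117,-0.0398,0,1, 0,0,0,0,1, 0,0,0,0,1, 0,0,0,0,1]'; python3 - <<'E'
from h import *
m=ctrl.camera_model('wrist'); im=ctrl.grab_frame('wrist');c=cam('wrist',m)
P=np.array([[541.7+21*np.cos(a),-392.7+21*np.sin(a),36] for a in np.linspace(0,6.28,60)])
cv2.polylines(im,[proj(c,P).round().astype(int)],True,(0,0,255),1); cv2.imwrite('pics/i.png',im)
E
python3 go.py 541.7 -392.7 8 91.35
```

```text
clock: 10.65
tcp_pos: [540.8, -391.2, 142.4]
ee_rot: [-33.3, 90.0, 58.1]
ft_force: [-0.6, 0.0, -0.3]
width: 85.5
t 10.7 tcp [ 540.9 -391.2  142.7] w 85.3 F [-0.9 -0.2  0.9] j [ -42.   27.   82.    0.   71. -133.]
toolx [ 0.001  0.    -1.   ] y [-1.    -0.025 -0.001] z [-0.025  1.     0.   ] jawdir 91.42
shift tool m [ 0.1347 -0.0007 -0.0015]
jaw err deg -0.07 turn about tool x rad 0.0013
shift after turn [ 0.1347 -0.0007 -0.0015]
```

View pics/i.png

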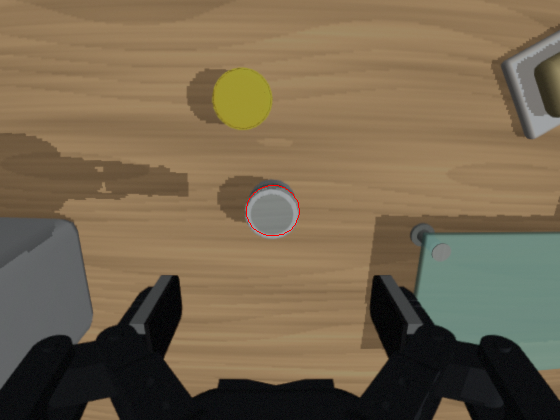

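Wrist picture: the silver small tin is at (272,211), about 1 mm farther out than predicted, and the yellow one is clear at (243,98). I descend and grip.

```bash
python3 -m jog '[0.04,-0.0015,-0.0015,0,1, 0.04,0,0,0,1, 0.03,0,0,0,1, 0.017,0,0,0,1, 0.007,0,0,0,1, 0,0,0,0,0, 0,0,0,0,0, 0,0,0,0,0, 0,0,0,0,0, 0,0,0,0,0, 0,0,0,0,0, 0,0,0,0,0]'; python3 go.py 626.3 -72.2 180 91.35
```

```text
clock: 12.2
tcp_pos: [542.8, -394.6, 10.0]
ee_rot: [-128.3, 89.8, -37.0]
ft_force: [0.3, 0.8, 6.0]
width: 40.5
t 12.2 tcp [ 542.8 -394.6   10. ] w 40.5 F [0.3 0.8 6. ] j [ -42.   34.   90.    0.   56. -133.]
toolx [ 0.003 -0.002 -1.   ] y [-1.    -0.023 -0.003] z [-0.023  1.    -0.002] jawdir 91.33
shift tool m [-0.1704 -0.0914  0.32  ]
jaw err deg 0.02 turn about tool x rad -0.0003
shift after turn [-0.1704 -0.0915  0.32  ]
```

```bash
python3 -m jog '[-0.05,0,0,0,0, -0.06,0,0,0,0, -0.05,0,0,0,0, 0,-0.0114,0.04,0,0, 0,-0.0114,0.04,0,0, 0,-0.0114,0.04,0,0, 0,-0.0114,0.04,0,0, 0,-0.0114,0.04,0,0, 0,-0.0114,0.04,0,0, 0,-0.0114,0.04,0,0, 0,-0.0114,0.04,0,0, 0,0,0,0,0]'; python3 -m jog '[0,0,0,0,0, 0,0,0,0,0]'; python3 go.py 626.3 -72.2 180 91.35
python3 - <<'E'
from h import *
m=ctrl.camera_model('wrist'); s=ctrl.read_state(); im=ctrl.grab_frame('wrist');c=cam('wrist',m)
t=s['tcp_pos']
for r,ctr,z in ((31,(626.3,-72.2),90),(21,t[:2],t[2]-9.5+36)):
  P=np.array([[ctr[0]+r*np.cos(a),ctr[1]+r*np.sin(a),z] for a in np.linspace(0,6.28,60)])
  cv2.polylines(im,[proj(c,P).round().astype(int)],True,(0,0,255),1)
cv2.imwrite('pics/k.png',cv2.resize(im[80:400,120:440],(600,600),interpolation=cv2.INTER_CUBIC))
E
```

```text
clock: 13.7
tcp_pos: [625.7, -68.8, 168.2]
ee_rot: [4.6, 89.9, 96.2]
ft_force: [-0.9, -0.3, -0.0]
width: 40.0
clock: 13.95
tcp_pos: [625.2, -72.9, 168.2]
ee_rot: [148.2, 90.0, -120.5]
ft_force: [0.3, -1.0, -0.5]
width: 40.6
t 13.95 tcp [625.2 -72.9 168.2] w 40.6 F [ 0.3 -1.  -0.5] j [ -13.   23.   85.   -0.   72. -104.]
toolx [-0. -0. -1.] y [-1.    -0.022  0.   ] z [-0.022  1.    -0.   ] jawdir 91.27
shift tool m [-0.0118 -0.0011  0.0007]
jaw err deg 0.08 turn about tool x rad -0.0014
shift after turn [-0.0118 -0.0011  0.0007]
```

View pics/k.png

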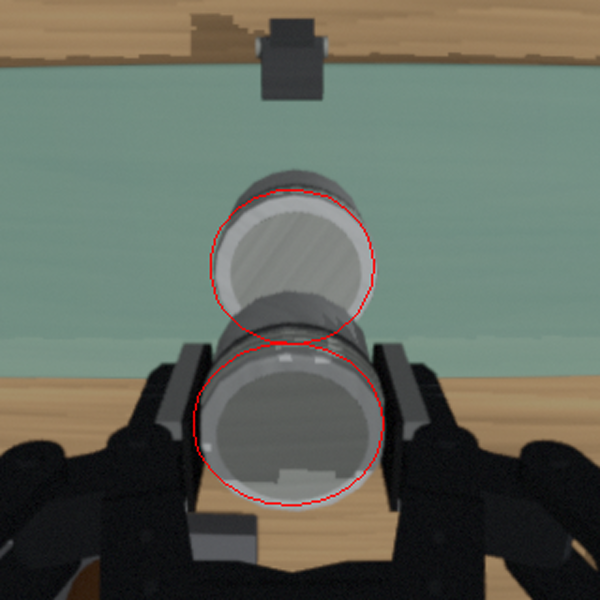

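Wrist picture: the held small tin and the large tin below both sit about 1 mm right of and below their predictions, so they are aligned with each other. I lower it.

```bash
python3 -m jog '[0.03,-0.0005,0,0,0, 0.025,0,0,0,0, 0.009,0,0,0,0, 0,0,0,0,0, 0,0,0,0,0, 0.002,0,0,0,0, 0,0,0,0,0, 0,0,0,0,0]'; python3 go.py 626.3 -72.2 99 91.35
```

```text
clock: 15.0
tcp_pos: [626.1, -71.7, 102.6]
ee_rot: [-94.6, 90.0, -3.3]
ft_force: [-0.4, -0.1, -0.6]
width: 40.1
t 15.0 tcp [626.1 -71.7 102.6] w 40.1 F [-0.4 -0.1 -0.6] j [ -13.   26.   90.    0.   64. -104.]
toolx [ 0.001 -0.    -1.   ] y [-1.    -0.023 -0.001] z [-0.023  1.    -0.   ] jawdir 91.34
shift tool m [ 0.0036 -0.0002 -0.0005]
jaw err deg 0.01 turn about tool x rad -0.0001
shift after turn [ 0.0036 -0.0002 -0.0005]
```

```bash
python3 -m jog '[0.002,0,-0.0003,0,0, 0,0,0,0,0, 0,0,0,0,0]'; python3 -m jog '[0.001,0,0,0,0, 0,0,0,0,0]'
```

```text
clock: 15.38
tcp_pos: [626.0, -72.0, 100.2]
ee_rot: [45.7, 90.0, 137.0]
ft_force: [-0.3, 0.5, 0.3]
width: 40.2
clock: 15.62
tcp_pos: [626.1, -72.1, 100.0]
ee_rot: [-96.7, 90.0, -5.3]
ft_force: [-0.6, 0.5, 3.7]
width: 40.1
```

```bash
python3 -m jog '[0,0,0,0,1, 0,0,0,0,1, 0,0,0,0,1, 0,0,0,0,1, 0,0,0,0,1, -0.03,0,0,0,1, -0.05,0,0,0,1, -0.05,0,0,0,1, 0,0,0,0,1, 0,0,0,0,1]';python3 - <<'E'
from h import *
m=ctrl.camera_model('wrist'); im=ctrl.grab_frame('wrist');c=cam('wrist',m)
for r,z in ((31,90),(21,126)):
  P=np.array([[626.3+r*np.cos(a),-72.2+r*np.sin(a),z] for a in np.linspace(0,6.28,60)])
  cv2.polylines(im,[proj(c,P).round().astype(int)],True,(0,0,255),1)
cv2.imwrite('pics/l.png',cv2.resize(im[80:400,120:440],(600,600),interpolation=cv2.INTER_CUBIC))
E
python3 go.py 418.3 -1.4 210 91.35
```

```text
clock: 16.88
tcp_pos: [625.6, -71.9, 229.0]
ee_rot: [68.7, 90.0, 160.0]
ft_force: [-0.6, 0.1, -0.9]
width: 85.2
t 16.93 tcp [625.1 -71.9 228. ] w 85.5 F [-0.4  0.1 -0.5] j [ -13.   21.   79.    0.   80. -104.]
toolx [-0.002  0.001 -1.   ] y [-1.    -0.023  0.002] z [-0.023  1.     0.001] jawdir 91.34
shift tool m [0.0185 0.2051 0.0753]
jaw err deg 0.01 turn about tool x rad -0.0002
shift after turn [0.0185 0.2051 0.0753]
```

View pics/l.png

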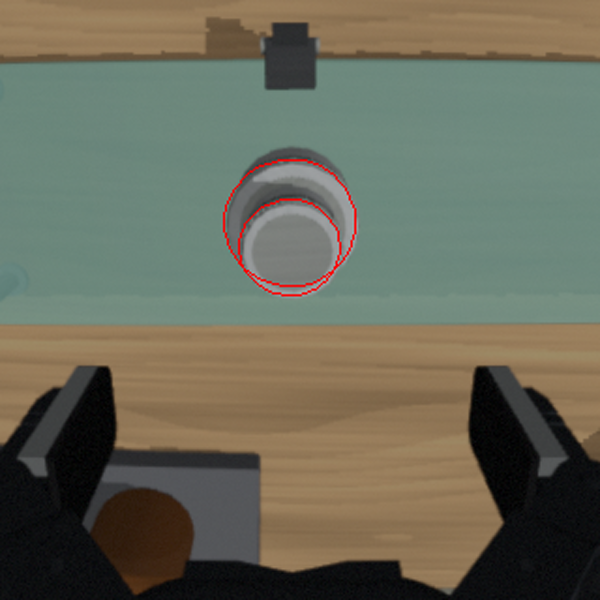

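Wrist picture: the small tin at (291,250) sits centred on the large one at (291,222), and both match their outlines. Next is the bottle.

```bash
python3 -m jog '[0,0.0342,0.0126,0,1, 0,0.0342,0.0126,0,1, 0,0.0342,0.0126,0,1, 0,0.0342,0.0126,0,1, 0,0.0342,0.0126,0,1, 0,0.0342,0.0126,0,1, 0,0,0,0,1, 0,0,0,0,1, 0,0,0,0,1]';python3 - <<'E'
from h import *
m=ctrl.camera_model('wrist'); im=ctrl.grab_frame('wrist');c=cam('wrist',m)
for r,z in ((16,150),(28,98)):
  P=np.array([[418.3+r*np.cos(a),-1.4+r*np.sin(a),z] for a in np.linspace(0,6.28,60)])
  cv2.polylines(im,[proj(c,P).round().astype(int)],True,(0,0,255),1)
cv2.imwrite('pics/m.png',im)
E
python3 go.py 418.3 -1.4 115 91.35
```

```text
clock: 18.05
tcp_pos: [419.9, -1.6, 228.8]
ee_rot: [75.7, 90.0, 167.0]
ft_force: [-0.1, -0.8, -0.5]
width: 85.8
t 18.1 tcp [419.9  -1.6 228.9] w 85.6 F [-0.8  0.3  0.2] j [ -10.    2.  103.    0.   74. -101.]
toolx [-0.  0. -1.] y [-1.    -0.023  0.   ] z [-0.023  1.     0.   ] jawdir 91.32
shift tool m [0.1139 0.0015 0.0002]
jaw err deg 0.03 turn about tool x rad -0.0005
shift after turn [0.1139 0.0015 0.0002]
```

View pics/m.png

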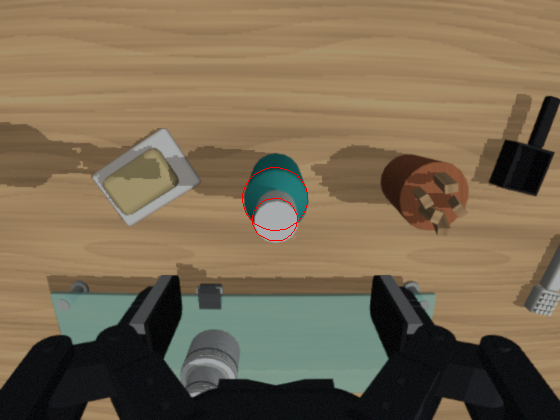

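The bottle outlines match, with the cap at (275,219). I grip it by the cap, with the tips just above the shoulder.

```bash
python3 -m jog '[0.04,0.001,0,0,1, 0.03,0,0,0,1, 0.025,0,0,0,1, 0.014,0,0,0,1, 0,0,0,0,0, 0,0,0,0,0, 0,0,0,0,0, 0,0,0,0,0, 0,0,0,0,0, 0,0,0,0,0, 0,0,0,0,0, 0,0,0,0,0]'; python3 go.py 622.5 87.5 180 91.35
```

```text
clock: 19.6
tcp_pos: [419.1, -1.5, 121.3]
ee_rot: [-102.0, 89.8, -10.6]
ft_force: [0.5, -0.5, 5.4]
width: 30.7
t 19.6 tcp [419.1  -1.5 121.3] w 30.7 F [ 0.5 -0.5  5.4] j [ -10.    8.  114.   -0.   58. -101.]
toolx [ 0.003 -0.001 -1.   ] y [-1.    -0.023 -0.003] z [-0.023  1.    -0.001] jawdir 91.34
shift tool m [-0.0582 -0.2056  0.0842]
jaw err deg 0.01 turn about tool x rad -0.0001
shift after turn [-0.0582 -0.2056  0.0842]
```

```bash
python3 -m jog '[-0.025,0,0,0,0, -0.03,0,0,0,0, -0.02,0,0,0,0, 0,-0.015,0.0061,0,0, 0,-0.0294,0.0121,0,0, 0,-0.0294,0.0121,0,0, 0,-0.0294,0.0121,0,0, 0,-0.0294,0.0121,0,0, 0,-0.0294,0.0121,0,0, 0,-0.0294,0.0121,0,0, 0,-0.0142,0.0059,0,0, 0,0,0,0,0]'; python3 -m jog '[0,0,0,0,0, 0,0,0,0,0]'; python3 go.py 622.5 87.8 161.5 91.35
python3 - <<'E'
from h import *
cv2.imwrite('pics/n.png',ctrl.grab_frame('wrist'))
E
```

```text
clock: 21.1
tcp_pos: [621.7, 88.6, 193.4]
ee_rot: [90.8, 89.8, -177.8]
ft_force: [-1.4, -0.8, -3.7]
width: 30.8
clock: 21.35
tcp_pos: [620.6, 87.7, 195.4]
ee_rot: [97.2, 90.0, -171.5]
ft_force: [0.2, -0.8, -3.9]
width: 30.4
t 21.35 tcp [620.6  87.7 195.4] w 30.4 F [ 0.2 -0.8 -3.9] j [  2.  21.  83.  -0.  76. -90.]
toolx [-0.001 -0.    -1.   ] y [-1.    -0.023  0.001] z [-0.023  1.    -0.   ] jawdir 91.32
shift tool m [ 0.0339 -0.0019  0.    ]
jaw err deg 0.03 turn about tool x rad -0.0006
shift after turn [ 0.0339 -0.0019  0.    ]
```

View pics/n.png

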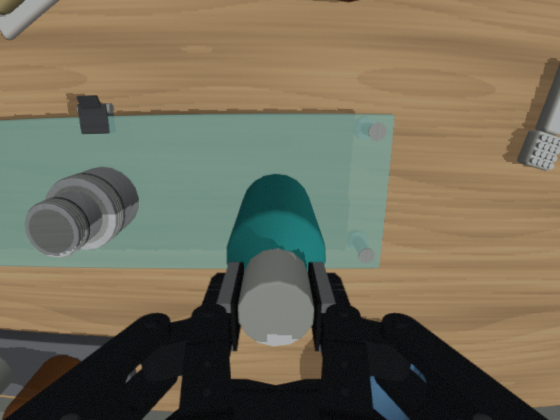

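Wrist picture: the bottle hangs upright at (277,260) over the shelf, and the tin stack at (60-110,210) is untouched. I lower it.

```bash
python3 -m jog '[0.015,-0.002,0,0,0, 0.012,0,0,0,0, 0.003,0,0,0,0, 0,0,0,0,0, 0,0,0,0,0]'; python3 -m jog '[0.002,0,0,0,0, 0,0,0,0,0, 0,0,0,0,0]'; python3 go.py 622.5 87.8 161.5 91.35
```

```text
clock: 22.02
tcp_pos: [624.0, 88.2, 165.6]
ee_rot: [-83.8, 90.0, 7.6]
ft_force: [-0.1, 0.1, -5.0]
width: 30.1
clock: 22.4
tcp_pos: [623.7, 88.2, 163.4]
ee_rot: [-75.9, 90.0, 15.4]
ft_force: [0.2, -0.1, -3.8]
width: 30.4
t 22.4 tcp [623.7  88.2 163.4] w 30.4 F [ 0.2 -0.1 -3.8] j [  2.  23.  85.   0.  72. -90.]
toolx [ 0.  0. -1.] y [-1.    -0.023 -0.   ] z [-0.023  1.     0.   ] jawdir 91.34
shift tool m [ 0.0019  0.0012 -0.0003]
jaw err deg 0.01 turn about tool x rad -0.0001
shift after turn [ 0.0019  0.0012 -0.0003]
```

```bash
python3 -m jog '[0.0015,0.001,0,0,0, 0,0,0,0,0, 0,0,0,0,0]'; python3 -m jog '[0.001,0,0,0,0, 0,0,0,0,0]'; python3 go.py 622.5 87.8 161.5 91.35
```

```text
clock: 22.78
tcp_pos: [622.7, 88.1, 161.8]
ee_rot: [-31.7, 90.0, 59.6]
ft_force: [0.2, -0.3, -3.9]
width: 30.4
clock: 23.02
tcp_pos: [622.9, 88.1, 161.3]
ee_rot: [-84.5, 90.0, 6.9]
ft_force: [-0.9, 0.5, -0.3]
width: 30.2
t 23.02 tcp [622.9  88.1 161.3] w 30.2 F [-0.9  0.5 -0.3] j [  2.  23.  86.   0.  71. -90.]
toolx [ 0.001  0.    -1.   ] y [-1.    -0.023 -0.001] z [-0.023  1.     0.   ] jawdir 91.34
shift tool m [-0.0002  0.0004 -0.0003]
jaw err deg 0.01 turn about tool x rad -0.0001
shift after turn [-0.0002  0.0004 -0.0003]
```

```bash
python3 -m jog '[0.0005,0,0,0,0, 0,0,0,0,1, 0,0,0,0,1, 0,0,0,0,1, 0,0,0,0,1, -0.03,0,0,0,1, -0.03,0,0,0,1, -0.02,0,0,0,1, 0,0,0,0,1, 0,0,0,0,1]'; python3 - <<'E'
from h import *
m=ctrl.camera_model('wrist'); im=ctrl.grab_frame('wrist');c=cam('wrist',m)
for r,z in ((16,190),(28,138)):
  P=np.array([[622.5+r*np.cos(a),87.8+r*np.sin(a),z] for a in np.linspace(0,6.28,60)])
  cv2.polylines(im,[proj(c,P).round().astype(int)],True,(0,0,255),1)
for r,z in ((31,90),(21,126)):
  P=np.array([[626.3+r*np.cos(a),-72.2+r*np.sin(a),z] for a in np.linspace(0,6.28,60)])
  cv2.polylines(im,[proj(c,P).round().astype(int)],True,(0,0,255),1)
cv2.imwrite('pics/o.png',im)
E
python3 go.py 537.7 365.5 180 79.8
```

```text
clock: 24.28
tcp_pos: [622.1, 88.1, 239.2]
ee_rot: [86.5, 89.9, 177.8]
ft_force: [0.1, 0.1, 1.2]
width: 85.1
t 24.32 tcp [621.9  88.1 238.9] w 85.4 F [-0.9 -0.1 -0.2] j [  2.  20.  79.   0.  81. -90.]
toolx [-0.002 -0.    -1.   ] y [-1.    -0.023  0.002] z [-0.023  1.     0.   ] jawdir 91.34
shift tool m [0.0591 0.0776 0.2793]
jaw err deg -11.54 turn about tool x rad 0.2014
shift after turn [0.0591 0.1319 0.2581]
```

View pics/o.png

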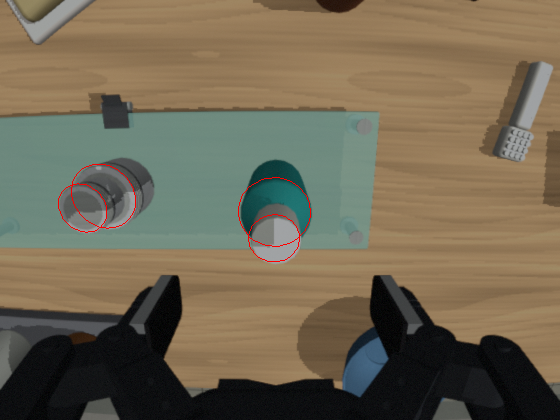

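Wrist picture: the bottle stands upright, with its cap at (274,239) on the outline, and the stack is unchanged. Next is the brush.

```bash
python3 -m jog '[0,0.0111,0.0399,0,1, 0,0.0111,0.0399,0,1, 0,0.0111,0.0399,0,1, 0,0.0111,0.0399,0,1, 0,0.0111,0.0399,0,1, 0.03,0.0111,0.0399,0,1, 0.03,0.0111,0.0399,0,0.8, 0,0,0,0.1007,0.6, 0,0,0,0.1007,0.6, 0,0,0,0,0.6, 0,0,0,0,0.6]'; python3 - <<'E'
from h import *
m=ctrl.camera_model('wrist'); im=ctrl.grab_frame('wrist');c=cam('wrist',m)
print(ctrl.boxes_of('wrist','brush'))
cv2.imwrite('pics/p.png',im)
y=np.radians(-10.2); R=np.array([[np.cos(y),-np.sin(y)],[np.sin(y),np.cos(y)]])
o=np.array([(-55,-10),(19,-10),(19,-16),(55,-16),(55,16),(19,16),(19,10),(-55,10)])@R.T+[537.7,365.5]
cv2.polylines(im,[proj(c,np.c_[o,np.full(8,18)]).round().astype(int)],True,(0,0,255),1)
cv2.imwrite('pics/p2.png',cv2.resize(im[60:360,120:480],None,fx=2,fy=2,interpolation=cv2.INTER_CUBIC))
import json;json.dump({k:(v.tolist() if hasattr(v,'tolist') else v) for k,v in m.items()},open('m.json','w'))
E
python3 go.py 537.7 365.5 180 79.8
```

```text
clock: 25.7
tcp_pos: [538.2, 365.3, 179.7]
ee_rot: [123.6, 89.9, -156.6]
ft_force: [-0.2, 0.3, -0.3]
width: 51.2
[{'uv': [276.8, 193.6], 'p': 0.57}]
t 25.8 tcp [538.5 365.3 180.1] w 51.4 F [-0.2 -0.6 -0.2] j [ 28.  24.  81.   0.  75. -52.]
toolx [-0. -0. -1.] y [-0.984  0.177  0.   ] z [ 0.177  0.984 -0.   ] jawdir 79.83
shift tool m [0.0001 0.0008 0.0001]
jaw err deg -0.03 turn about tool x rad 0.0006
shift after turn [0.0001 0.0008 0.0001]
```

View pics/p2.png

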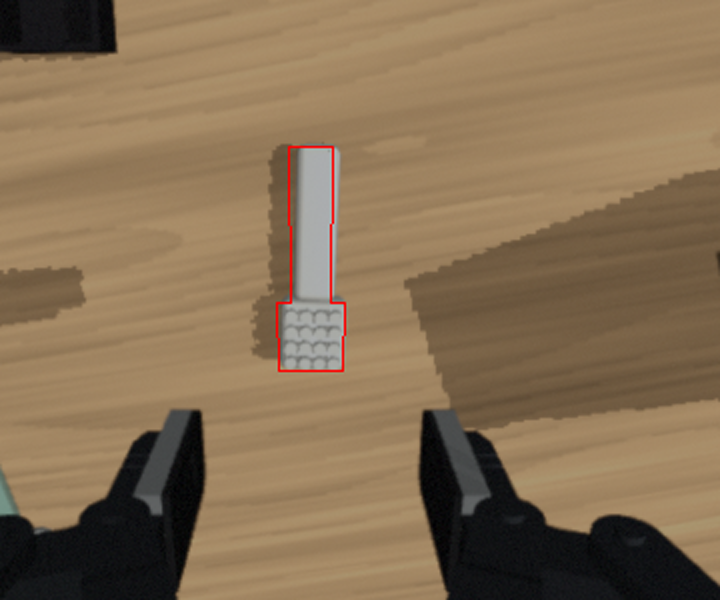

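Wrist picture: the brush handle tail is at (318,148) and the head at (312,335) in the crop. The predicted outline is about 1.5° off, so I refine it by segmentation.

```bash
python3 - <<'E'
from h import *
import json
c=cam('wrist',json.load(open('m.json'))); im=cv2.imread('pics/p.png')
hsv=cv2.cvtColor(im,cv2.COLOR_BGR2HSV)
m=((hsv[...,1]<45)&(hsv[...,2]>110)).astype(np.uint8); m[:,:220]=0;m[:,330:]=0;m[:120]=0;m[250:]=0
n,l,st,ce=cv2.connectedComponentsWithStats(m); k=1+st[1:,4].argmax(); print(st[k])
v,u=np.nonzero(l==k); 
mid=[];
for r in range(v.min(),v.max()+1):
    uu=u[v==r]; mid.append((r,uu.min(),uu.max()))
for q in mid[::6]: print([int(a) for a in q],end=' ')
P=lambda r:np.array([[(a+b)/2,rr] for rr,a,b in mid if r[0]<=rr<=r[1]])
H=back(c,P((v.min()+5,v.min()+65)),18)
vx,vy,x0,y0=cv2.fitLine(H[:,:2].astype(np.float32),cv2.DIST_HUBER,0,.01,.01).ravel(); print('handle yaw',np.degrees(np.arctan2(vy,vx)))
A=back(c,P((v.min()+3,v.max()-3)),18); print('whole yaw',np.degrees(np.arctan2(*(np.polyfit(A[:,0],A[:,1],1)[0],1))))
E=back(c,[((mid[0][1]+mid[0][2])/2,mid[0][0]),((mid[-1][1]+mid[-1][2])/2,mid[-1][0])],18); print(E.round(1),E.mean(0).round(1),np.linalg.norm(E[0]-E[1]))
cv2.imwrite('pics/pm.png',m*255)
E
```

```text
[ 261  132   32  113 2662]
[132, 272, 285] [138, 269, 289] [144, 269, 289] [150, 269, 289] [156, 269, 289] [162, 269, 288] [168, 268, 288] [174, 268, 288] [180, 268, 287] [186, 268, 287] [192, 268, 287] [198, 268, 287] [204, 268, 286] [210, 263, 291] [216, 261, 292] [222, 261, 292] [228, 261, 291] [234, 261, 291] [240, 261, 291] handle yaw -11.792648
whole yaw -11.770007391531633
[[483.6 378.4  18. ]
 [591.5 360.5  18. ]] [537.5 369.4  18. ] 109.38791610331585
```

```bash
python3 go.py 516 373.5 40 78.22
```

```text
t 25.8 tcp [538.5 365.3 180.1] w 51.4 F [-0.2 -0.6 -0.2] j [ 28.  24.  81.   0.  75. -52.]
toolx [-0. -0. -1.] y [-0.984  0.177  0.   ] z [ 0.177  0.984 -0.   ] jawdir 79.83
shift tool m [0.1401 0.0235 0.0041]
jaw err deg -1.61 turn about tool x rad 0.0282
shift after turn [0.1401 0.0236 0.0035]
```

```bash
python3 -m jog '[0,0,0,0.028,0.6, 0.03,0.0236,0.0035,0,0.6, 0.05,0,0,0,0.6, 0.04,0,0,0,0.6, 0.02,0,0,0,0.6, 0,0,0,0,0.6, 0,0,0,0,0.6]'; python3 go.py 516 373.5 3 78.22
python3 - <<'E'
from h import *
cv2.imwrite('pics/q.png',ctrl.grab_frame('wrist'))
E
```

```text
clock: 26.68
tcp_pos: [517.0, 374.2, 41.4]
ee_rot: [-47.1, 89.9, 31.1]
ft_force: [-0.1, -0.5, 0.4]
width: 51.3
t 26.68 tcp [517.  374.2  41.4] w 51.3 F [-0.1 -0.5  0.4] j [ 30.  30.  93.   0.  57. -49.]
toolx [ 0.002  0.001 -1.   ] y [-0.979  0.205 -0.002] z [0.205 0.979 0.001] jawdir 78.18
shift tool m [ 0.0384  0.0009 -0.0009]
jaw err deg 0.04 turn about tool x rad -0.0007
shift after turn [ 0.0384  0.0009 -0.0009]
```

View pics/q.png

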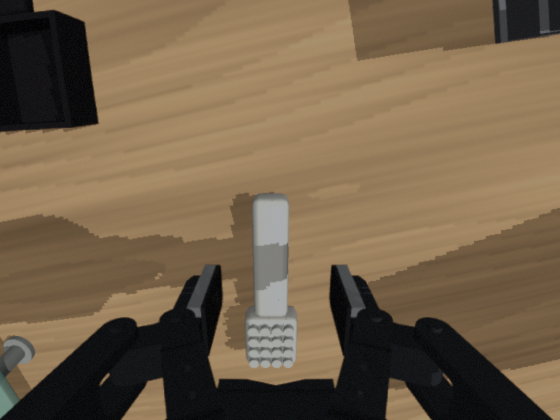

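Wrist picture: the handle at (271,255) lies centred and parallel between the fingers. I descend and close.

```bash
python3 -m jog '[0.025,0,-0.001,0,0.6, 0.01,0,0,0,0.6, 0.003,0,0,0,0.6, 0,0,0,0,0.3, 0,0,0,0,0, 0,0,0,0,0, 0,0,0,0,0, 0,0,0,0,0, 0,0,0,0,0]'; python3 go.py 602.6 6.8 120 91.35
```

```text
clock: 27.85
tcp_pos: [516.6, 373.3, 3.4]
ee_rot: [-46.8, 89.9, 31.4]
ft_force: [-0.0, 0.3, 6.3]
width: 18.5
t 27.85 tcp [516.6 373.3   3.4] w 18.5 F [-0.   0.3  6.3] j [ 30.  32.  95.   0.  53. -49.]
toolx [ 0.002  0.001 -1.   ] y [-0.979  0.205 -0.002] z [0.205 0.979 0.001] jawdir 78.19
shift tool m [-0.1169 -0.1593 -0.3409]
jaw err deg 13.16 turn about tool x rad -0.2296
shift after turn [-0.1169 -0.0776 -0.3683]
```

```bash
python3 -m jog '[-0.03,0,0,0,0, -0.05,0,0,0,0, -0.055,0,0,0,0, -0.055,0,0,0,0, -0.045,0,0,0,0, 0,0,0,-0.1148,0, 0,0,0,-0.1148,0, 0,-0.01,-0.045,0,0, 0,-0.01,-0.045,0,0, 0,-0.01,-0.045,0,0, 0,-0.01,-0.045,0,0, 0,-0.01,-0.045,0,0]'; python3 -m jog '[0,-0.0092,-0.048,0,0, 0,-0.0092,-0.048,0,0, 0,-0.0092,-0.045,0,0, 0,0,0,0,0, 0,0,0,0,0, 0,0,0,0,0]'; python3 go.py 602.4 7.3 43.5 91.35
python3 - <<'E'
from h import *
m=ctrl.camera_model('wrist'); s=ctrl.read_state(); im=ctrl.grab_frame('wrist');c=cam('wrist',m)
cv2.imwrite('pics/r.png',im)
import json;json.dump({k:(v.tolist() if hasattr(v,'tolist') else v) for k,v in m.items()},open('m.json','w'))
E
```

```text
clock: 29.35
tcp_pos: [570.9, 147.6, 236.8]
ee_rot: [90.2, 89.9, -178.5]
ft_force: [0.2, 0.6, -0.5]
width: 18.3
clock: 30.1
tcp_pos: [601.6, 9.9, 237.2]
ee_rot: [39.5, 90.0, 130.9]
ft_force: [-0.3, -0.4, -0.2]
width: 18.6
t 30.1 tcp [601.6   9.9 237.2] w 18.6 F [-0.3 -0.4 -0.2] j [ -6.  18.  82.   0.  80. -97.]
toolx [-0.001  0.001 -1.   ] y [-1.    -0.025  0.001] z [-0.025  1.     0.001] jawdir 91.43
shift tool m [ 0.1937 -0.0008 -0.0028]
jaw err deg -0.08 turn about tool x rad 0.0014
shift after turn [ 0.1937 -0.0008 -0.0028]
```

View pics/r.png

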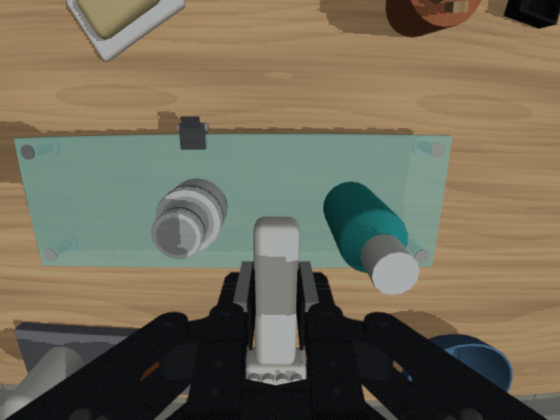

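```bash
python3 - <<'E'
from h import *
import json
c=cam('wrist',json.load(open('m.json')))
print('tail',back(c,[(276.5,218)],250).round(1),'(bottom face)',back(c,[(276.5,218)],234).round(1))
print('axis',back(c,[((254+299)/2,240),((254+298)/2,335)],251.8).round(1))
print('neck',back(c,[(276,348)],251.8).round(1))
im=cv2.imread('pics/r.png'); cv2.imwrite('pics/r2.png',cv2.resize(im[200:400,200:350],None,fx=3,fy=3,interpolation=cv2.INTER_CUBIC))
E
```

```text
tail [[566.8  10.3 250. ]] (bottom face) [[572.4  10.5 234. ]]
axis [[576.   10.6 251.8]
 [624.7  11.6 251.8]]
neck [[632.4  11.8 251.8]]
```

View pics/r2.png

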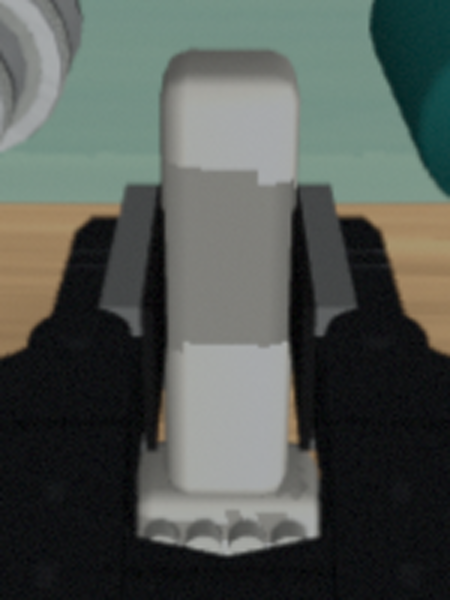

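The held brush is parallel to the shelf (1.2° against 1.35°), and its centre is about 21 mm beyond the TCP. I lower it between the bottle and the tin.

```bash
python3 -m jog '[0.03,-0.002,-0.0026,0,0, 0.05,0,0,0,0, 0.05,0,0,0,0, 0.03,0,0,0,0, 0.015,0,0,0,0, 0.01,0,0,0,0, 0,0,0,0,0, 0,0,0,0,0]'; python3 go.py 603.6 7.3 43.5 91.35
```

```text
clock: 31.15
tcp_pos: [604.9, 6.2, 53.2]
ee_rot: [-92.1, 89.9, -0.8]
ft_force: [-0.8, -0.9, -0.1]
width: 18.3
t 31.15 tcp [604.9   6.2  53.2] w 18.3 F [-0.8 -0.9 -0.1] j [ -6.  27.  97.   0.  57. -97.]
toolx [ 0.002 -0.    -1.   ] y [-1.    -0.024 -0.002] z [-0.024  1.    -0.   ] jawdir 91.36
shift tool m [0.0097 0.0012 0.0011]
jaw err deg -0.01 turn about tool x rad 0.0001
shift after turn [0.0097 0.0012 0.0011]
```

```bash
python3 -m jog '[0.006,0.001,0.0008,0,0, 0,0,0,0,0, 0.002,0,0,0,0, 0,0,0,0,0, 0,0,0,0,0]'; python3 go.py 603.6 7.3 43.5 91.35; python3 -m jog '[0.0015,0,0,0,0, 0,0,0,0,0, 0,0,0,0,0]'
```

```text
clock: 31.78
tcp_pos: [603.1, 7.0, 44.2]
ee_rot: [24.6, 90.0, 115.9]
ft_force: [-0.0, -1.2, -0.9]
width: 17.9
t 31.77 tcp [603.1   7.   44.2] w 17.9 F [-0.  -1.2 -0.9] j [ -6.  27.  97.   0.  55. -97.]
toolx [-0.  0. -1.] y [-1.    -0.024  0.   ] z [-0.024  1.     0.   ] jawdir 91.35
shift tool m [ 0.0007 -0.0005  0.0003]
jaw err deg -0.0 turn about tool x rad 0.0
shift after turn [ 0.0007 -0.0005  0.0003]
clock: 32.15
tcp_pos: [603.4, 6.9, 43.3]
ee_rot: [-94.3, 90.0, -3.0]
ft_force: [-2.0, 0.3, 4.5]
width: 18.6
```

Contact. I open just enough to release, then lift and back away.

```bash
python3 -m jog '[0,0,0,0,0.42, 0,0,0,0,0.42, 0,0,0,0,0.42, 0,0,0,0,0.42, -0.02,0,0,0,0.42, -0.05,0,0,0,0.42, -0.06,0,0,0,0.42, -0.06,0,0,0,0.42, 0,0,0,0,0.42, 0,0,0,0,0.42]'; python3 - <<'E'
from h import *
m=ctrl.camera_model('wrist'); im=ctrl.grab_frame('wrist')
cv2.imwrite('pics/s.png',im)
import json;json.dump({k:(v.tolist() if hasattr(v,'tolist') else v) for k,v in m.items()},open('m.json','w'))
E
python3 go.py
```

```text
clock: 33.4
tcp_pos: [602.7, 7.2, 232.5]
ee_rot: [34.4, 90.0, 125.7]
ft_force: [-0.5, -0.2, -0.2]
width: 35.7
t 33.45 tcp [602.2   7.2 231.4] w 36.0 F [ 0.5 -0.4 -1.4] j [ -6.  18.  83.   0.  79. -97.]
toolx [-0.003  0.001 -1.   ] y [-1.    -0.024  0.002] z [-0.024  1.     0.001] jawdir 91.36
```

View pics/s.png

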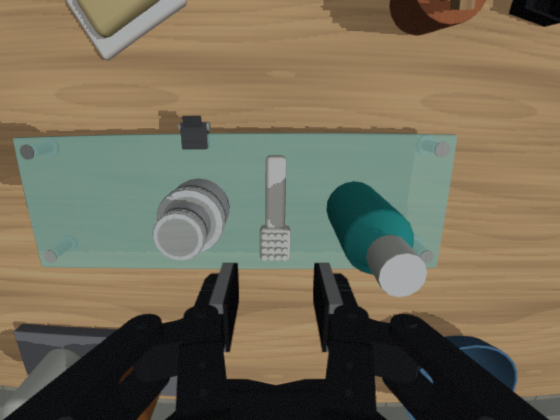

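Wrist picture: the brush lies flat at (276,207), front to back, between the stack at (200,210) and the bottle at (370,230). I measure all of it in the shelf frame and withdraw the arm for a top view.

```bash
python3 -m jog '[-0.02,0.03,0.05,0,0.42, 0,0.03,0.05,0,0.42, 0,0.03,0.05,0,0.42, 0,0.03,0.05,0,0.42, 0,0.03,0.05,0,0.42, 0,0.03,0.05,0,0.42, 0,0.03,0.05,0,0.42, 0,0.03,0.05,0,0.42, 0,0,0.05,0,0.42, 0,0,0.05,0,0.42, 0,0,0,0,0.42]'; python3 - <<'E'
from h import *
import json
c=cam('wrist',json.load(open('m.json')))
print('front',back(c,[(20,139),(276,134),(450,135)],40).round(1).tolist(),'back',back(c,[(45,267.5),(276,267.5),(436,267)],40).round(1).tolist())
print('brush tail/head',back(c,[(276.5,157),(275.5,261)],[58]).round(1).tolist())
print('small tin top',back(c,[(180,235)],126).round(1),'cap',back(c,[(403,274)],190).round(1),'clip',back(c,[(182,149),(207.5,148.5)],50).round(1).tolist())
im=ctrl.grab_frame('top'); cv2.imwrite('pics/t.png',im)
cv2.imwrite('pics/t2.png',cv2.resize(im[100:210,180:405],None,fx=3.5,fy=3.5,interpolation=cv2.INTER_CUBIC))
E
```

```text
clock: 34.83
tcp_pos: [350.2, 503.7, 249.5]
ee_rot: [122.5, 89.8, -145.9]
ft_force: [-0.1, -0.7, -0.2]
width: 36.1
front [[558.8, -260.3, 40.0], [551.3, 7.3, 40.0], [546.2, 183.7, 40.0]] back [[708.1, -261.1, 40.0], [698.6, 11.0, 40.0], [694.8, 195.0, 40.0]]
brush tail/head [[571.4, 8.3, 58.0], [681.4, 10.0, 58.0]]
small tin top [[626.1 -69.3 126. ]] cap [[623.1  90.  190. ]] clip [[566.7, -84.5, 50.0], [565.7, -59.3, 50.0]]
```

View pics/t.png

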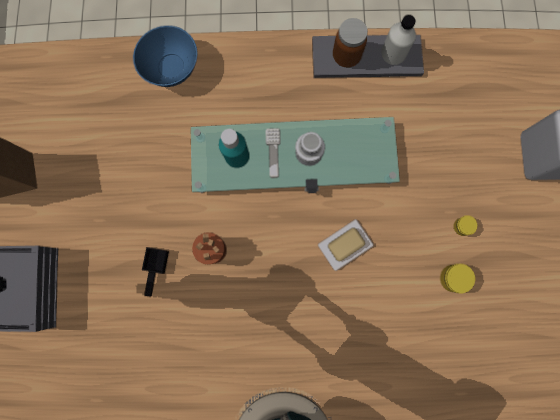

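View pics/t2.png

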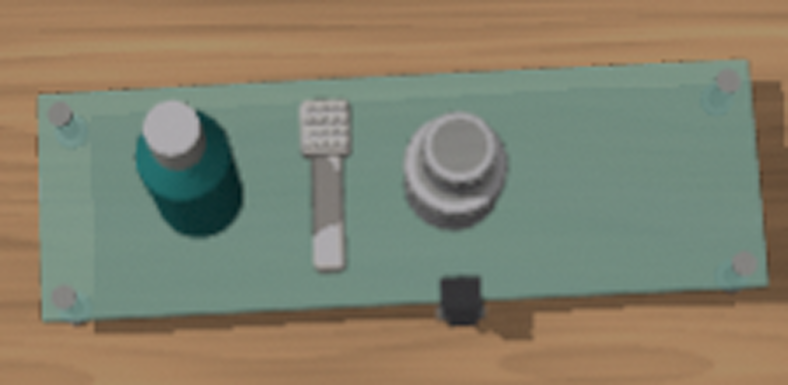

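```bash
python3 - <<'E'
from h import *
c=cam('top'); q=lambda p:np.array(p)/3.5+[180,100]-0.36
sm=back(c,q([(460,148)]),126)[0]; la=back(c,q([(456,163)]),90)[0]; cap=back(c,q([(171,129)]),190)[0]
br=back(c,q([(329,269),(324,100)]),58)
print('small',sm.round(1),'large',la.round(1),'cap',cap.round(1),'brush',br.round(1).tolist(),br.mean(0).round(1),'len',np.linalg.norm(br[0]-br[1]))
# overlay predicted outlines
im=cv2.imread('pics/t.png')
big=cv2.resize(im[100:210,180:405],None,fx=3.5,fy=3.5,interpolation=cv2.INTER_CUBIC)
def dr(P,col=(0,0,255)):
    cv2.polylines(big,[((proj(c,P)-[180,100]+.36)*3.5).round().astype(int)],True,col,1)
a=np.linspace(0,6.28,60)
for r,z,x,y in((31,90,626,-72.3),(21,126,626,-72.3),(16,190,622.2,87.7),(28,138,622.2,87.7)):
    dr(np.c_[x+r*np.cos(a),y+r*np.sin(a),a*0+z])
y=np.radians(1.35); R=np.array([[np.cos(y),-np.sin(y)],[np.sin(y),np.cos(y)]])
o=np.array([(-55,-10),(19,-10),(19,-16),(55,-16),(55,16),(19,16),(19,10),(-55,10)])@R.T+[624.1,7.7]
dr(np.c_[o,np.full(8,58)]); cv2.imwrite('pics/t3.png',big)
E
```

```text
small [625.4 -72.2 126. ] large [626.5 -71.6  90. ] cap [622.1  88.4 190. ] brush [[569.9, 7.3, 58.0], [678.6, 8.3, 58.0]] [624.3   7.8  58. ] len 108.68295219514629
```

View pics/t3.png

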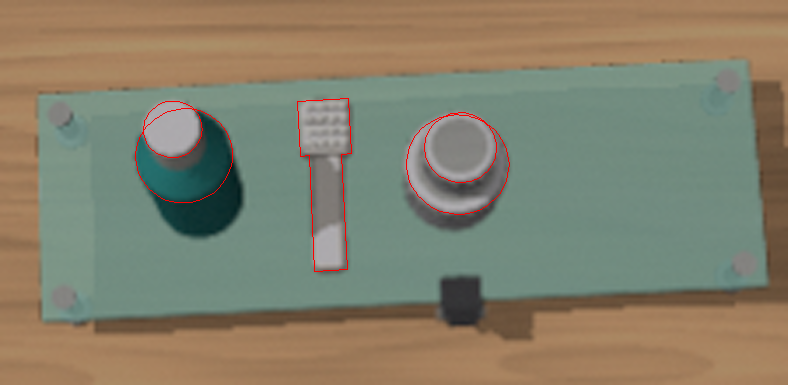

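Everything lies on its target outline to within 1–2 mm. The bystanders and the yellow look-alikes are unmoved, and the gripper is clear. I hand it in.

```bash
python3 -c "
from rig import ctrl
s=ctrl.read_state();print(s['clock'],s['ft_force'].round(1));print(ctrl.sign_off())"
```

```text
34.875 [ 0.9 -0.2  0.1]
the job is handed in; nothing more can be done
None
```

The shelf is set out as asked, and I handed the job in at about 35 s. I placed the large tin behind the clip on the shelf's midline, the small tin on top of it, then the bottle to its left, and laid the brush between them.

| Check | Top camera | Wrist camera |
|---|---|---|
| Tin centre to bottle centre (160 mm wanted) | about 160 mm | 159.3 mm |
| Brush to the midpoint of the tin–bottle line | under 1 mm | about 1–2 mm |
| Large tin to the clip line and midline | not measured separately | within about 1 mm |
| Small tin on the large tin | centred to about 1 mm | centred on the large tin's outline |
| Brush angle against the shelf's 1.35° | about 0.5–1.4° | about 0.9° |

- **Other things:** in the final top picture the scoop, soap dish, peg pot and yellow look-alikes look unmoved and nothing had fallen over.
- **Disagreement:** the two cameras differ by 2–3 mm on absolute positions, a little more than their stated calibration of about 2 mm. They agree to about 2 mm on where the things stand relative to each other.
- **Failed checks:** none.

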